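# Shut the four lid clips of the spares box

## Task

Lock the lid of the spares box with the sunken lid: flip all four side clips down until each one is fully shut, hanging flat beside the box. The clips are tight and the box is light and loose, so squeeze each clip home against the rim of the lid instead of shoving the box along, firmly but never with more than about 70 N, which would crack the plastic. Leave the box standing flat within about 4 cm of where it was, and do not move the things round it.

Things in the scene. Friction and masses are not known exactly. Their poses are not given: they have to be found in the camera images.
- spares_box: plastic spares box (white tub, grey lid with grey clips), loose on the bench, 0.6 to 1 kg. Origin: centre of its underside, on the worktop (world z 6 mm); all heights count from it. Lid 112 x 112 mm; the tub below it is 102 x 102 mm. In the middle of each of the four sides hangs one hinged clip. A push on a clip from outside alone slides the box away.
- lid_rim (a point): middle of the lid at the height of the flat top of its rim, 104 mm above the underside (box axes). Inside the rim, a wall 8 mm thick all round, the lid is an open sunken well of 96 x 96 mm, 32 mm deep (floor at z = 72 mm), wide enough for a finger.
- pin_front (a point): middle of the hinge pin of the clip on the box's -x side, at z = 98 mm, 5 mm outside the rim's outer face; the other pins lie likewise. Clips: plates 50 mm wide, 5 mm thick, 46 mm long from pin to beaded end, turning up to 2.0 rad. Shut, a plate hangs straight down, its outer face 7.5 mm outside the rim's outer face.
- pin_right (a point): middle of the pin of the clip on the -y side. All clips fit tightly and stay where they are left. Turning one down takes 0.15 to 0.3 N m about the pin, most at the very end (8 to 15 N on the plate 20 mm below the pin; the clips differ, and it must be felt whether one has reached its stop at 0).
- pin_back (a point): middle of the pin of the clip on the +x side. All clips: a squeeze of about 30 to 50 N between the inside of the rim (a finger in the well) and the plate's outside, 15 to 25 mm below the pin, shuts it. A finger coming down 20 to 40 mm outside the rim first presses an open plate down.
- pin_left (a point): middle of the pin of the clip on the +y side
- clip_front (a joint): hinge angle of the clip on the box's -x side (pin 61 mm from the box's middle): 0 = shut, hanging down flat beside the box; grows as its end swings outward and up, 1.57 = sticking straight out; open at the start (1.0 to 1.8)
- clip_right (a joint): hinge angle of the clip on the box's -y side (pin 61 mm from the box's middle): 0 = shut, hanging down flat beside the box; grows as its end swings outward and up, 1.57 = sticking straight out; open at the start (1.0 to 1.8)
- clip_back (a joint): hinge angle of the clip on the box's +x side (pin 61 mm from the box's middle): 0 = shut, hanging down flat beside the box; grows as its end swings outward and up, 1.57 = sticking straight out; open at the start (1.0 to 1.8)
- clip_left (a joint): hinge angle of the clip on the box's +y side (pin 61 mm from the box's middle): 0 = shut, hanging down flat beside the box; grows as its end swings outward and up, 1.57 = sticking straight out; open at the start (1.0 to 1.8)
- tape_roll: bystander: roll of masking tape lying flat, 65 mm across, 19 mm high; origin: centre of its underside
- paint_jar: bystander: small paint jar, 31 mm across, 34 mm high; origin: centre of its underside
- glue_bottle: bystander: white glue bottle with nozzle, 45 mm across, 115 mm high; origin: centre of its underside
- buffer_stop: bystander: model buffer stop, 54 x 50 x 31 mm; origin: centre of its underside

How it is judged:
By the outcome, as a careful person would: the job done as asked, in the order asked, and still so for the second after the job is handed in, with the robot touching nothing.
It also fails if it takes over 45 s, if anything falls off the work surface, if the arm or the gripper's body presses on something with over 40 N, if the wrist force passes 120 N, or if a joint passes its speed limit or range.

## Robot

A 6-joint arm with a two-finger parallel gripper is mounted at the origin on a cart in front of the work surface, level with it; the furniture and walls round the work are solid. World frame = base frame: x ahead of the robot, y to its left, z up, the work surface at z = 0. Lengths are in mm, angles in rad, forces in N, time in s.
With the tool pointing down it reaches from about 375 to 750 mm from the base axis. Payload 9 kg.
Tool frame: the origin (TCP) lies midway between the tips of the shut fingers; the grasp point (between the pads) lies behind it (r.grasp_offset is the z of the grasp point in the tool frame, in mm); z points along the fingers, y is the line along which they close (so a half turn about z gives the same grasp; the last joint's range is limited). The gripper opens to 85 mm and grips with 20 to 120 N. Pads are 22 mm wide; open, the fingers measure 114 mm over their backs; the gripper's body (76 mm by 85 mm) begins 54 mm behind the grasp point. The pads swing forward as they close: fully open they stand 13 mm farther back than shut.
Start: joints at [-1.482, 0.104, 0.097, 1.564, 0, 1.353], TCP at [181.216, -572.012, 231.331] pointing down, gripper open.
Joint ranges: [-2.99, 2.99], [-0.84, 1.86], [-1.1, 1.16], [-1.84, 2.11], [-1.51, 1.56], [-3.14, 3.14]. Speed limits (rad/s): [2.22, 2.22, 2.57, 3.14, 3.14, 3.14].

## Interface

Orientations are given as a unit quaternion [x, y, z, w].
In Python, from cell import r, camera gives the robot as it stands.
- The arm moves only by the tool arm_command, never from a script. Its argument "deltas" is text: rows parted by semicolons, each of 4 numbers parted by spaces: the shift along the tool's x, y, z in cm, then the turn about the tool's z in degrees. In form: dx dy dz yaw; .... A call has 1 to 5 rows; each row shifts and turns the commanded pose from where the row before left it, along the tool's axes as they then stand; what a row does not reach is not made up. A row lasts 1/12 s, in which the tool goes at most 41.7 mm and 7.16 degrees, less where a joint would pass 70% of its speed; a pose out of reach is approached as far as the arm can. A call is refused whole if a number of a shift passes 4.17 or a number of a turn 7.16, either way. A call with a gripper value outside its range is refused whole. "jaw" is the opening, from -1 (shut) to 1 (fully open), set as the call begins (left out, the last holds). The fingers move at their own pace and stop on an object; "grip_force" is the grip in N (left out, the last holds). Time passes only in rows, so rows that do not move let the fingers close. It gives the time, the measured TCP pose, the force, the opening and the grip force at its end, in the units of the state.
- r.read_state(): the state, without advancing time (a new reading comes with each control period).
- camera(name): name is "side" or "top"; returns a dict with "color" (400x640x3 uint8, blue, green, red), "vfov" (degrees; the focal length in pixels is half the picture's height over the tangent of half this angle, whatever the lens; pixels are square), "cx", "cy" (the principal point, pixels), "D" ([k1, k2, p1, p2, k3] as OpenCV has them; the pictures are not rectified), "view" (4x4, takes a point from world to camera coordinates). Camera axes: x right, y up, looking along -z (the intrinsics and any distortion apply to the point x, -y, -z); pixel columns grow to the right and rows downward; lengths in mm; the calibration is good to about 2 mm. A picture is of the moment at which its call begins. There is no depth.
- r.sign_off(): hands the job in; it is judged then, once.
The state is a dict: "clock": time; "q": joint angles; "joint_vel": joint speeds; "joint_torque": joint torques, N m; "position": TCP position; "ee_rot": TCP orientation; "ft_force": force on the tool from outside, world axes, zero at the start; "moment": the same for the moment, N m; "finger_gap": finger opening in mm; "gripper_force": force on a finger pad.
Only numpy, scipy, OpenCV 4.12 (cv2) and the standard library are available. Lean on these libraries where they do the work, as an engineer would, in place of code of your own. Each camera call takes 0.05 s, during which the arm holds its last target. There are 200 camera calls.

## Working session

There is one attempt and no reset: what is moved stays moved. The work goes in short steps, Python scripts to look and compute and a tool call to move; the robot and the scene stay as the last step left them, time stands still between calls to the robot, and variables do not carry over. Pictures are saved under pics/ and viewed, at most 10 in all, crops included, and the job is handed in when it is done.

Besides the shell and the picture viewer there is one more tool, called after ">>>" by a JSON object that holds its "name" and its "arguments". arm_command: Moves the arm, as the interface text tells. Its arguments: {"type":"object","properties":{"deltas":{"type":"string"},"jaw":{"type":"number"},"grip_force":{"type":"number"}},"required":["deltas"]}

```bash
ls; mkdir -p pics
python3 - <<'E'
from cell import r,camera
import cv2,numpy as np
for n in("top","side"):
    c=camera(n); cv2.imwrite(f"pics/{n}0.png",c["color"])
    print(n,c["vfov"],c["cx"],c["cy"],c["D"],np.round(c["view"],3).tolist())
print(r.read_state(), r.grasp_offset)
E
```

```text
pics
top 46.265383300657476 319.21361745363987 203.1382582807072 [-0.05011028  0.          0.          0.          0.        ] [[0.012, -1.0, -0.001, -303.329], [0.989, 0.011, 0.145, -529.879], [-0.145, -0.003, 0.989, -967.013], [0.0, 0.0, 0.0, 1.0]]
side 56.05712033271441 319.6729416856299 203.36410017494308 [-0.090616  0.        0.        0.        0.      ] [[0.964, -0.267, -0.019, -585.911], [0.122, 0.374, 0.919, -52.363], [-0.238, -0.888, 0.393, -1002.93], [0.0, 0.0, 0.0, 1.0]]
{'clock': 0.1, 'q': array([-1.48173024e+00,  1.04647488e-01,  9.65410904e-02,  1.56391241e+00,
       -1.68089735e-05,  1.35310684e+00]), 'joint_vel': array([ 0.00073984, -0.00106186,  0.00168647,  0.00053368, -0.00154176,
        0.00051378]), 'joint_torque': array([ 6.44755244e-03, -5.58212256e+01,  5.04714346e+01,  1.34408742e-02,
       -2.90579601e-04,  4.08618803e-06]), 'position': array([ 181.16245142, -571.67391411,  230.59219229]), 'ee_rot': array([ 9.88260483e-01,  1.52777106e-01,  3.08958258e-05, -6.10518766e-04]), 'ft_force': array([ 0.1948487 ,  1.15692583, -1.19176146]), 'moment': array([-0.00237793, -0.03319433, -0.03736401]), 'gripper_force': 0.0, 'finger_gap': 85.33638938895757} -18.700000000000003
```

View pics/top0.png

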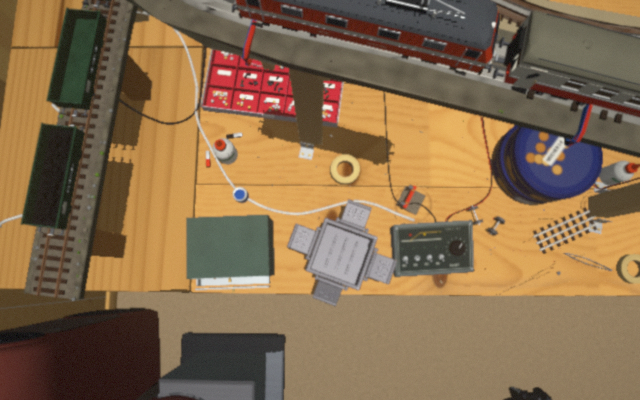

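View pics/side0.png

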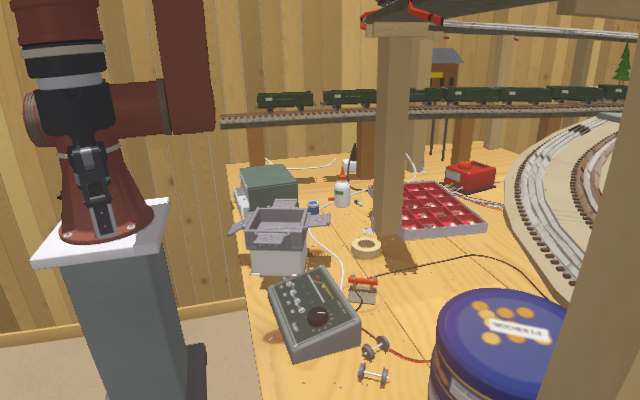

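```bash
cat > h.py <<'E'
import numpy as np,cv2
from cell import r,camera
def K(c):
    f=200/np.tan(np.radians(c["vfov"])/2)
    return np.array([[f,0,c["cx"]],[0,f,c["cy"]],[0,0,1.]])
def ray(c,px,z):
    V=np.array(c["view"]);u=cv2.undistortPoints(np.array([[px]],float),K(c),np.array(c["D"]))[0,0]
    d=V[:3,:3].T@np.array([u[0],-u[1],-1]);o=-V[:3,:3].T@V[:3,3]
    return o+d*(z-o[2])/d[2]
def proj(c,P):
    V=np.array(c["view"]);p=np.atleast_2d(P)@V[:3,:3].T+V[:3,3]
    p=p*[1,-1,-1]
    return cv2.projectPoints(p.reshape(-1,1,3),np.zeros(3),np.zeros(3),K(c),np.array(c["D"]))[0][:,0]
E
python3 - <<'E'
import cv2,numpy as np
a=cv2.imread("pics/top0.png")[190:310,270:410]; b=cv2.imread("pics/side0.png")[185:285,220:340]
a=cv2.resize(a,None,fx=5,fy=5,interpolation=2)[:600,:700]
b=cv2.resize(b,None,fx=6,fy=6,interpolation=2)
cv2.imwrite("pics/ta.png",a);cv2.imwrite("pics/sb.png",b)
E
```

```text
(no output)
```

View pics/ta.png

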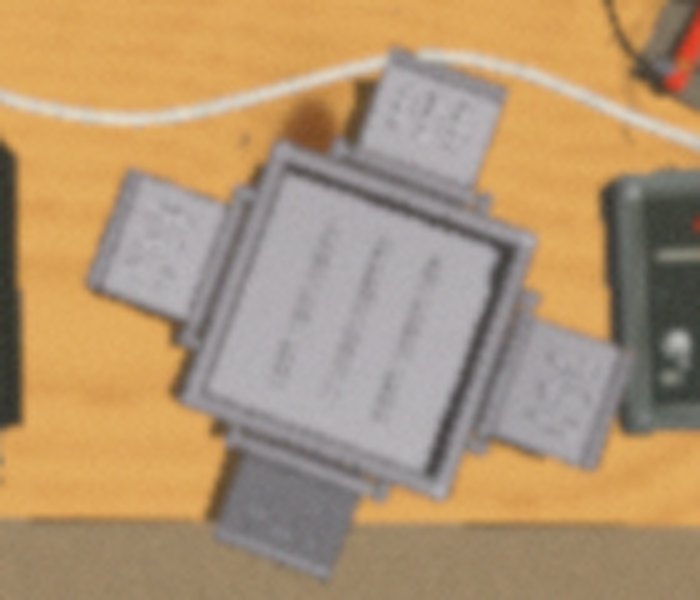

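View pics/sb.png

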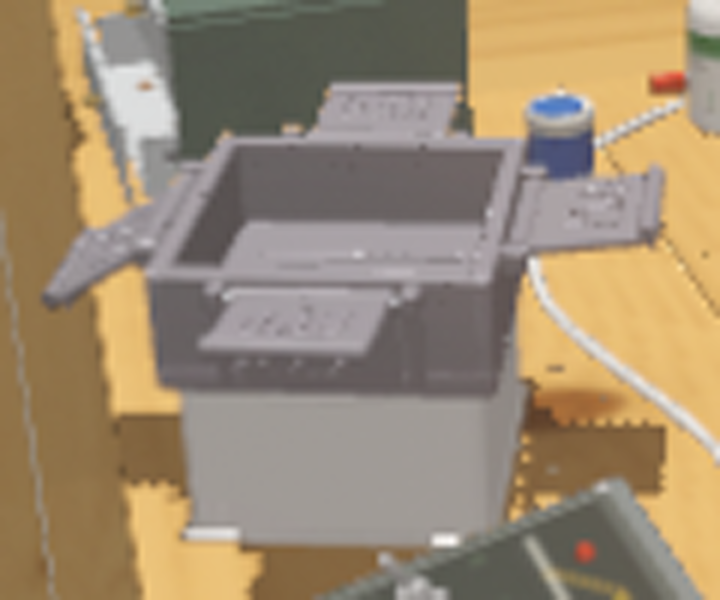

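The top crop shows the lid's rim corners at about (281,143), (535,237), (445,497) and (185,402). All four clips are open. The controller is close beside the -y clip.

Run:
```python
from h import *
c=camera("top")
P=[ray(c,(x/5+270-.4,y/5+190-.4),110)[:2] for x,y in[(281,143),(535,237),(445,497),(185,402)]]
P=np.array(P);print(P.round(1));m=P.mean(0)
print("centre",m,"sides",[np.linalg.norm(P[i]-P[i-1]).round(1) for i in range(4)])
for i in range(4):
    d=P[i]-P[i-1];print(np.degrees(np.arctan2(d[1],d[0])))
s=camera("side")
Q=np.array([ray(s,(x/6+220-.4,y/6+185-.4),110)[:2] for x,y in[(228,138),(524,140),(495,283),(148,277)]])
print(Q.round(1),Q.mean(0))
for i in range(4):
    d=Q[i]-Q[i-1];print(np.degrees(np.arctan2(d[1],d[0])))
print("controller", ray(c,(391,226),40),ray(c,(395,274),40),"book",ray(c,(271,216),60),ray(c,(272,272),60))
```

```text
[[ 492.8 -310.8]
 [ 456.6 -411.5]
 [ 354.9 -376. ]
 [ 390.5 -274.3]]
centre [ 423.68113283 -343.15049368] sides [np.float64(108.6), np.float64(107.0), np.float64(107.7), np.float64(107.7)]
-19.65905988882854
-109.79121751731637
160.73230666827598
70.73224693787219
[[ 394.  -283.1]
 [ 494.4 -317.5]
 [ 460.  -420.9]
 [ 356.8 -384.3]] [ 426.28042937 -351.46351316]
69.78869318576653
-18.915405661369025
-108.40855139947298
160.46653371290193
controller [ 485.58556678 -450.84548313   40.        ] [ 384.31474771 -458.34146746   40.        ] book [ 501.79287979 -196.63568972   60.        ] [ 385.65922286 -201.66889194   60.        ]
```

>>> {"name": "arm_command", "arguments": {"deltas": "0 0 0 7; 0 0 0 7; 0 0 0 7; 0 0 0 7; 0 0 0 7", "jaw": 0.35, "grip_force": 45}}

```text
clock: 0.62
position: [181.2, -571.9, 231.1]
ee_rot: [0.988, -0.154, -0.0, -0.0]
ft_force: [-0.9, -0.2, 0.2]
finger_gap: 57.8
gripper_force: 0.0
```

```bash
cat >> h.py <<'E'
from scipy.spatial.transform import Rotation as R
def go(xy,z,yaw_x):
    "shift left in tool axes (cm) and turn left (deg) to bring TCP to xy,z with tool x along yaw_x"
    s=r.read_state();M=R.from_quat(s["ee_rot"]).as_matrix()
    a=np.degrees(np.arctan2(M[1,0],M[0,0]))
    d=(M.T@(np.array([*xy,z])-s["position"]))/10
    print("t",round(s["clock"],2),"pos",s["position"].round(1),"xdir",a.round(2),"gap",round(s["finger_gap"],1),"F",s["ft_force"].round(1),"pad",s["gripper_force"])
    print("tool shift cm",d.round(2),"turn",round(a-yaw_x,2))
C=np.array([424.3,-345.]);A=-19.4
def side(k,out=0,c=None):
    ang=np.radians(A+{"back":0,"left":90,"front":180,"right":270}[k])
    return (C if c is None else c)+(56+out)*np.array([np.cos(ang),np.sin(ang)])
E
python3 -c "
from h import *
go(side('right',3),200,A)"
```

```text
t 0.62 pos [ 181.2 -571.9  231.1] xdir -17.77 gap 57.8 F [-0.9 -0.2  0.2] pad 0.0
tool shift cm [ 16.06 -23.13   3.11] turn 1.63
```

>>> {"name": "arm_command", "arguments": {"deltas": "0 0 0 1.6; 2 -2.9 0 0; 2 -2.9 0 0; 2 -2.9 0 0; 2 -2.9 0 0"}}

```text
clock: 1.03
position: [295.5, -487.4, 231.1]
ee_rot: [0.986, -0.166, -0.0, -0.0]
ft_force: [1.0, -0.7, 0.5]
finger_gap: 57.6
gripper_force: 0.0
```

>>> {"name": "arm_command", "arguments": {"deltas": "2 -2.9 0 0; 2 -2.9 0 0; 2 -2.9 0 0; 1.5 -2 0 0; 0 0 0 0"}}

```text
clock: 1.45
position: [403.7, -408.7, 231.3]
ee_rot: [0.987, -0.163, 0.0, -0.0]
ft_force: [0.1, -0.0, 0.2]
finger_gap: 57.4
gripper_force: 0.0
```

```bash
python3 -c "
from h import *
go(side('right',3),150,A)
for n in ('top','side'):
    c=camera(n);cv2.imwrite(f'pics/{n}1.png',c['color'])
    print(n,proj(c,r.read_state()['position']))
a=cv2.imread('pics/top1.png')[190:310,270:410];b=cv2.imread('pics/side1.png')[165:285,220:340]
cv2.imwrite('pics/c1.png',np.hstack([cv2.resize(a,(420,360)),cv2.resize(b,(360,360))]))
"
```

```text
t 1.45 pos [ 403.7 -408.7  231.3] xdir -18.78 gap 57.4 F [ 0.1 -0.   0.2] pad 0.0
tool shift cm [-0.17 -0.79  8.13] turn 0.62
top [[384.51143473 263.71881423]]
side [[264.67041728 171.131664  ]]
```

View pics/c1.png

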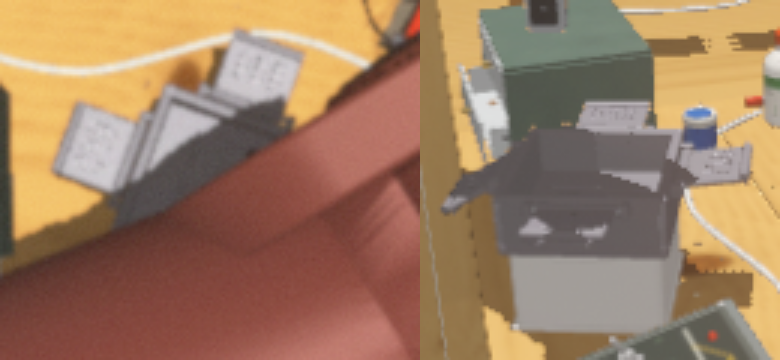

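The arm hides the box from the top camera; the side view still shows it, with the fingers above the crop. I'll lower the tool to just above the rim and check from the side.

>>> {"name": "arm_command", "arguments": {"deltas": "-0.2 -0.8 2.5 0.6; 0 0 4 0; 0 0 3.5 0; 0 0 0 0; 0 0 0 0"}}

```text
clock: 1.97
position: [399.6, -402.9, 130.1]
ee_rot: [0.985, -0.171, -0.001, -0.001]
ft_force: [-0.5, -0.4, 0.1]
finger_gap: 57.8
gripper_force: 0.0
```

```bash
python3 -c "
from h import *
go(side('right',3),82,A)
c=camera('side');cv2.imwrite('pics/side2.png',c['color'])
p=proj(c,r.read_state()['position'])[0];print(p)
x,y=int(p[0]),int(p[1])
cv2.imwrite('pics/c2.png',cv2.resize(c['color'][145:265,210:360],(750,600)))
"
```

```text
t 1.97 pos [ 399.6 -402.9  130.1] xdir -19.7 gap 57.8 F [-0.5 -0.4  0.1] pad 0.0
tool shift cm [ 0.42 -0.37  4.81] turn -0.3
[268.01874028 221.29490114]
```

View pics/c2.png

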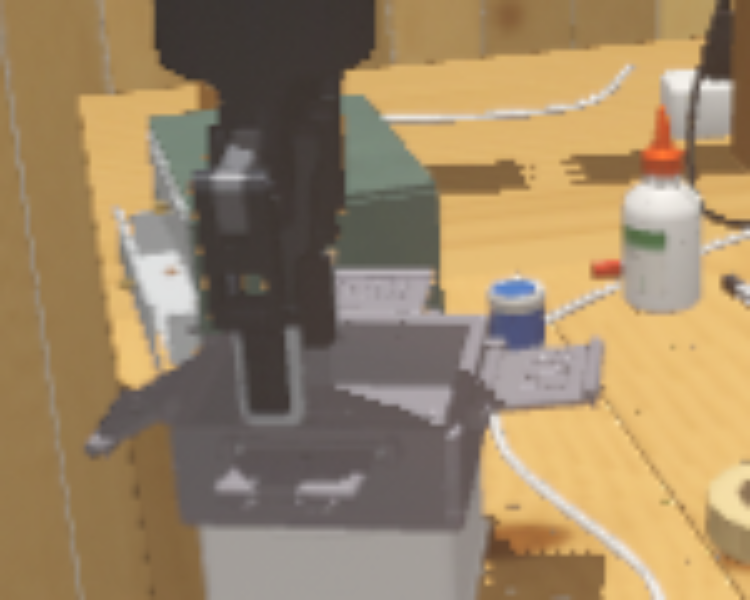

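The side view shows the fingers straddling the rim: outer tip at about (272,415), inner tip at about (320,345). The box centre looks a few mm further +x/-y than I estimated, so I'll correct for that and descend.

```bash
sed -i 's/C=np.array.*;A/C=np.array([425.9,-346.6]);A/' h.py; python3 -c "
from h import *
go(side('right',3),82,A)"
```

```text
t 2.02 pos [ 400.6 -404.2  132.5] xdir -19.69 gap 57.7 F [-0.8  0.   0.1] pad 0.0
tool shift cm [ 0.47 -0.38  5.05] turn -0.29
```

>>> {"name": "arm_command", "arguments": {"deltas": "0.5 -0.4 0 0; 0 0 1 -0.3; 0 0 1 0; 0 0 1 0; 0 0 0 0"}}

```text
clock: 2.43
position: [407.1, -401.7, 99.9]
ee_rot: [0.986, -0.168, -0.0, 0.0]
ft_force: [0.0, 0.3, -0.0]
finger_gap: 57.5
gripper_force: 0.0
```

>>> {"name": "arm_command", "arguments": {"deltas": "0 0 0.8 0; 0 0 0.7 0; 0 0 0.4 0; 0 0 0 0; 0 0 0 0"}}

```text
clock: 2.85
position: [407.1, -401.1, 82.1]
ee_rot: [0.986, -0.168, -0.0, -0.0]
ft_force: [0.1, -0.1, 0.1]
finger_gap: 57.5
gripper_force: 0.0
```

```bash
python3 -c "
from h import *
go(side('right',3),82,A)"
```

```text
t 2.85 pos [ 407.1 -401.1   82.1] xdir -19.32 gap 57.5 F [ 0.1 -0.1  0.1] pad 0.0
tool shift cm [-0.04  0.13  0.01] turn 0.08
```

>>> {"name": "arm_command", "arguments": {"deltas": "0 0 0 0; 0 0 0 0; 0 0 0 0; 0 0 0 0; 0 0 0 0", "jaw": -0.45}}

```text
clock: 3.27
position: [407.8, -401.1, 83.8]
ee_rot: [0.986, -0.168, 0.001, -0.0]
ft_force: [-1.3, 4.8, 13.0]
finger_gap: 24.0
gripper_force: 17.8
```

>>> {"name": "arm_command", "arguments": {"deltas": "0 0 0 0; 0 0 0 0; 0 0 0 0; 0 0 0 0; 0 0 0 0", "jaw": -1}}

```text
clock: 3.68
position: [408.2, -400.1, 84.0]
ee_rot: [0.986, -0.167, 0.001, -0.001]
ft_force: [0.6, 10.3, 16.9]
finger_gap: 15.7
gripper_force: 44.8
```

>>> {"name": "arm_command", "arguments": {"deltas": "0 0 0 0; 0 0 0 0; 0 0 0 0; 0 0 0 0; 0 0 0 0"}}

```text
clock: 4.1
position: [408.2, -400.1, 84.0]
ee_rot: [0.986, -0.167, 0.001, -0.001]
ft_force: [1.1, 8.4, 16.7]
finger_gap: 15.5
gripper_force: 44.8
```

Gap is 15.5 mm at 45 N, so the right clip is shut. I'll open, rise, and cross to the left side.

>>> {"name": "arm_command", "arguments": {"deltas": "0 0 0 0; 0 0 0 0; 0 0 0 0; 0 0 0 0; 0 0 -1 0", "jaw": 0.35}}

```text
clock: 4.52
position: [406.2, -400.3, 90.3]
ee_rot: [0.986, -0.168, -0.001, -0.001]
ft_force: [-1.5, 0.4, -0.2]
finger_gap: 57.5
gripper_force: 0.0
```

>>> {"name": "arm_command", "arguments": {"deltas": "0 0 -2.5 0; 0 0 -2 0; 0 -3 0 0; 0 -3 0 0; 0 -3 0 0"}}

```text
clock: 4.93
position: [437.1, -316.2, 138.4]
ee_rot: [0.986, -0.169, 0.0, 0.0]
ft_force: [-0.3, -0.2, -0.7]
finger_gap: 57.9
gripper_force: 0.0
```

>>> {"name": "arm_command", "arguments": {"deltas": "0 -2.6 0 0; 0 0 0 0; 0 0 0 0"}}

```text
clock: 5.18
position: [446.0, -291.3, 138.0]
ee_rot: [0.986, -0.167, 0.0, 0.0]
ft_force: [-0.7, -1.1, 0.4]
finger_gap: 58.0
gripper_force: 0.0
```

```bash
sed -i 's/C=np.array.*;A/C=np.array([425.8,-347.0]);A/' h.py; python3 -c "
from h import *
go(side('left',3),86,A)
c=camera('side');cv2.imwrite('pics/c3.png',cv2.resize(c['color'][145:265,210:360],(750,600)))"
```

```text
t 5.18 pos [ 446.  -291.3  138. ] xdir -19.2 gap 58.0 F [-0.7 -1.1  0.4] pad 0.0
tool shift cm [-0.06  0.02  5.2 ] turn 0.2
```

View pics/c3.png

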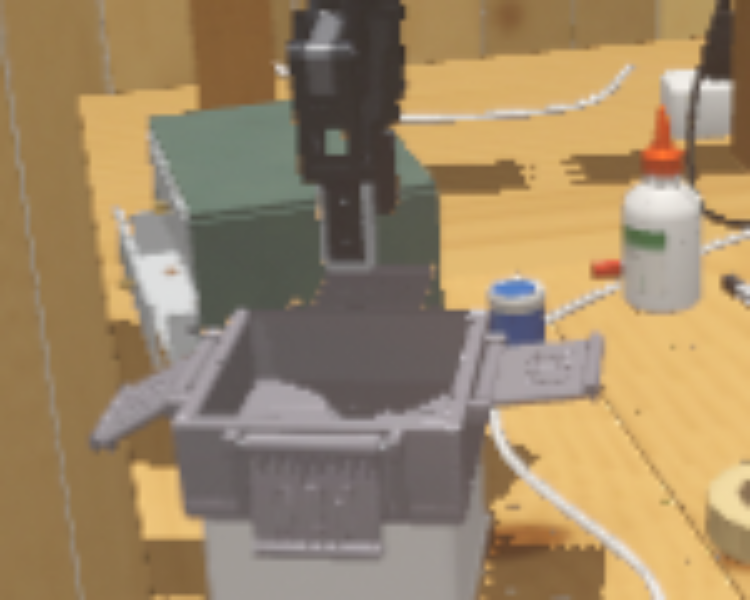

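The right clip now hangs flat (plate x 250–385, y 440–550) and the box stands undisturbed. The fingers are over the left side, so I'll descend and squeeze.

>>> {"name": "arm_command", "arguments": {"deltas": "0 0 1.5 0; 0 0 1 0; 0 0 1 0; 0 0 1 0; 0 0 0.7 0"}}

```text
clock: 5.65
position: [445.7, -292.6, 85.7]
ee_rot: [0.986, -0.168, 0.0, 0.0]
ft_force: [0.5, 2.1, 14.6]
finger_gap: 57.8
gripper_force: 5.8
```

>>> {"name": "arm_command", "arguments": {"deltas": "0 0 0 0; 0 0 0 0; 0 0 0 0; 0 0 0 0; 0 0 0 0", "jaw": -0.45}}

```text
clock: 6.07
position: [445.6, -292.2, 85.3]
ee_rot: [0.986, -0.168, 0.0, -0.0]
ft_force: [-0.1, 2.0, 3.9]
finger_gap: 23.8
gripper_force: 12.5
```

>>> {"name": "arm_command", "arguments": {"deltas": "0 0 0 0; 0 0 0 0; 0 0 0 0; 0 0 0 0; 0 0 0 0", "jaw": -1}}

```text
clock: 6.48
position: [445.4, -293.2, 85.6]
ee_rot: [0.986, -0.168, 0.0, 0.001]
ft_force: [-2.3, -5.5, 4.0]
finger_gap: 14.3
gripper_force: 43.7
```

>>> {"name": "arm_command", "arguments": {"deltas": "0 0 0 0; 0 0 0 0; 0 0 0 0; 0 0 0 0"}}

```text
clock: 6.82
position: [445.4, -293.2, 85.6]
ee_rot: [0.986, -0.168, 0.0, 0.001]
ft_force: [-1.9, -5.1, 4.6]
finger_gap: 14.1
gripper_force: 43.8
```

Left shows 14.1 mm, against 15.5 mm on the right. I'll open, cross back and re-squeeze the right clip a bit harder to be sure.

>>> {"name": "arm_command", "arguments": {"deltas": "0 0 0 0; 0 0 0 0; 0 0 0 0; 0 0 0 0; 0 0 -1 0", "jaw": 0.35}}

```text
clock: 7.23
position: [444.7, -290.8, 93.5]
ee_rot: [0.986, -0.168, -0.001, -0.001]
ft_force: [0.0, -0.5, -0.5]
finger_gap: 57.6
gripper_force: 0.0
```

>>> {"name": "arm_command", "arguments": {"deltas": "0 0 -2.2 0; 0 0 -1 0; 0 3.5 0 0; 0 3.5 0 0; 0 3.5 0 0"}}

```text
clock: 7.65
position: [411.0, -392.3, 128.6]
ee_rot: [0.986, -0.167, 0.001, 0.001]
ft_force: [0.7, 0.5, 0.8]
finger_gap: 57.7
gripper_force: 0.0
```

>>> {"name": "arm_command", "arguments": {"deltas": "0 0.8 0 0; 0 0 1.2 0; 0 0 1.5 0; 0 0 1.5 0; 0 0 0 0"}}

```text
clock: 8.07
position: [407.6, -395.6, 81.5]
ee_rot: [0.986, -0.167, -0.002, -0.002]
ft_force: [-0.6, 1.1, -0.0]
finger_gap: 57.7
gripper_force: 0.0
```

```bash
python3 -c "
from h import *
go(side('right',0),86,A)
"
```

```text
t 8.07 pos [ 407.6 -395.6   81.5] xdir -19.27 gap 57.7 F [-0.6  1.1 -0. ] pad 0.0
tool shift cm [ 0.11  0.41 -0.45] turn 0.13
```

>>> {"name": "arm_command", "arguments": {"deltas": "0 0.3 -0.4 0; 0 0 0 0; 0 0 0 0; 0 0 0 0; 0 0 0 0", "jaw": -0.45, "grip_force": 50}}

```text
clock: 8.48
position: [407.6, -401.6, 90.1]
ee_rot: [0.986, -0.168, 0.0, 0.0]
ft_force: [0.6, -0.1, -1.0]
finger_gap: 23.5
gripper_force: 0.0
```

>>> {"name": "arm_command", "arguments": {"deltas": "0 0 0 0; 0 0 0 0; 0 0 0 0; 0 0 0 0; 0 0 0 0", "jaw": -1}}

```text
clock: 8.9
position: [407.8, -400.7, 90.0]
ee_rot: [0.986, -0.168, 0.001, -0.001]
ft_force: [1.5, 4.5, 6.5]
finger_gap: 14.4
gripper_force: 49.9
```

>>> {"name": "arm_command", "arguments": {"deltas": "0 0 0 0; 0 0 0 0; 0 0 0 0; 0 0 0 0"}}

```text
clock: 9.23
position: [407.9, -400.7, 90.1]
ee_rot: [0.986, -0.168, 0.001, -0.001]
ft_force: [1.8, 5.6, 6.7]
finger_gap: 14.1
gripper_force: 49.9
```

Both read 14.1 mm, so that is the stop. Next I'll rise and turn 90° for the other pair.

>>> {"name": "arm_command", "arguments": {"deltas": "0 0 0 0; 0 0 0 0; 0 0 0 0; 0 0 0 0; 0 0 -1 0", "jaw": 0.35}}

```text
clock: 9.65
position: [406.4, -400.5, 97.6]
ee_rot: [0.986, -0.168, -0.001, -0.001]
ft_force: [-0.2, -0.1, -0.2]
finger_gap: 57.7
gripper_force: 0.0
```

>>> {"name": "arm_command", "arguments": {"deltas": "0 0 -3 0; 0 0 -3 0; 0 -2 -1 -7; 0 -2 0 -7; 0 0 0 -7"}}

```text
clock: 10.07
position: [419.2, -361.3, 171.7]
ee_rot: [1.0, 0.018, 0.001, 0.001]
ft_force: [-0.4, 0.1, -0.7]
finger_gap: 57.9
gripper_force: 0.0
```

>>> {"name": "arm_command", "arguments": {"deltas": "0 0 0 -7; 0 0 0 -7; 0 0 0 -7; 0 0 0 -7; 0 0 0 -7"}}

```text
clock: 10.48
position: [418.1, -363.2, 170.2]
ee_rot: [0.948, 0.317, 0.0, 0.0]
ft_force: [-0.3, 1.0, -0.1]
finger_gap: 58.0
gripper_force: 0.0
```

>>> {"name": "arm_command", "arguments": {"deltas": "0 0 0 -7; 0 0 0 -7; 0 0 0 -7; 0 0 0 -6; 0 0 0 0"}}

```text
clock: 10.9
position: [418.1, -363.2, 170.1]
ee_rot: [0.848, 0.529, -0.0, 0.0]
ft_force: [-0.1, -0.1, -0.5]
finger_gap: 57.5
gripper_force: 0.0
```

```bash
python3 -c "
from h import *
go(side('back',3),88,A+90)
"
```

```text
t 10.9 pos [ 418.1 -363.2  170.1] xdir 63.94 gap 57.5 F [-0.1 -0.1 -0.5] pad 0.0
tool shift cm [2.48 5.83 8.21] turn -6.66
```

>>> {"name": "arm_command", "arguments": {"deltas": "1.2 2.9 0 0; 1.2 2.9 0 0; 0 0 1.5 -6.7; 0 0 1.5 0; 0 0 0 0"}}

```text
clock: 11.32
position: [480.1, -366.0, 136.5]
ee_rot: [0.818, 0.575, -0.0, -0.002]
ft_force: [-0.2, 0.7, -1.2]
finger_gap: 57.7
gripper_force: 0.0
```

```bash
python3 -c "
from h import *
go(side('back',3),88,A+90)
c=camera('side');cv2.imwrite('pics/c4.png',cv2.resize(c['color'][145:265,210:360],(750,600)))"
```

```text
t 11.32 pos [ 480.1 -366.   136.5] xdir 70.21 gap 57.7 F [-0.2  0.7 -1.2] pad 0.0
tool shift cm [-0.02  0.16  4.84] turn -0.39
```

View pics/c4.png

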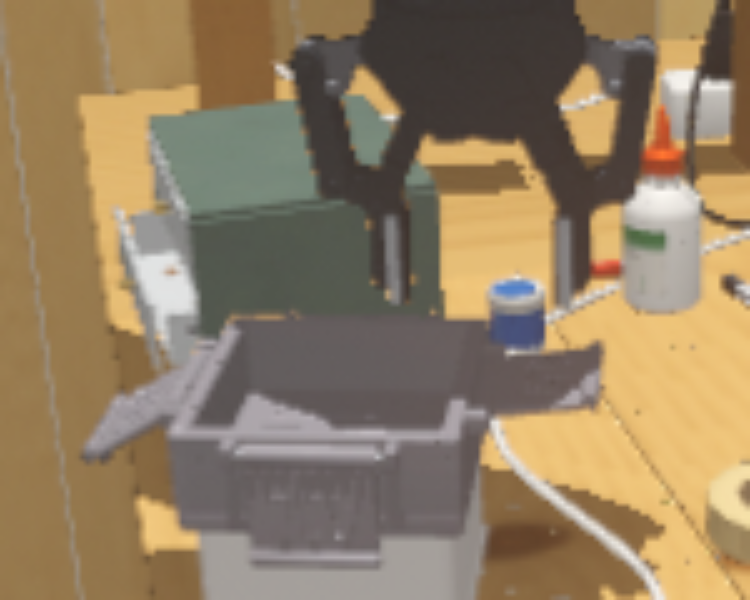

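The pads at x≈400 and 560 straddle the back rim at x≈478, which is what I want. I'll descend and squeeze.

>>> {"name": "arm_command", "arguments": {"deltas": "0 0.1 1.3 -0.4; 0 0 1 0; 0 0 1 0; 0 0 1 0; 0 0 0.6 0"}}

```text
clock: 11.78
position: [481.7, -367.8, 89.8]
ee_rot: [0.815, 0.579, 0.0, 0.001]
ft_force: [-0.7, 0.4, 7.4]
finger_gap: 58.2
gripper_force: 3.4
```

>>> {"name": "arm_command", "arguments": {"deltas": "0 0 0 0; 0 0 0 0; 0 0 0 0; 0 0 0 0; 0 0 0 0", "jaw": -0.45}}

```text
clock: 12.2
position: [481.9, -368.0, 91.7]
ee_rot: [0.815, 0.579, -0.0, 0.001]
ft_force: [-1.7, 2.2, 10.9]
finger_gap: 24.1
gripper_force: 20.0
```

>>> {"name": "arm_command", "arguments": {"deltas": "0 0 0 0; 0 0 0 0; 0 0 0 0; 0 0 0 0; 0 0 0 0", "jaw": -1}}

```text
clock: 12.62
position: [480.7, -367.6, 91.6]
ee_rot: [0.816, 0.579, -0.001, -0.0]
ft_force: [-6.5, 3.5, 14.6]
finger_gap: 14.4
gripper_force: 49.7
```

>>> {"name": "arm_command", "arguments": {"deltas": "0 0 0 0; 0 0 0 0; 0 0 0 0; 0 0 0 0"}}

```text
clock: 12.95
position: [480.7, -367.6, 91.6]
ee_rot: [0.816, 0.579, -0.001, -0.0]
ft_force: [-7.7, 3.4, 14.5]
finger_gap: 14.7
gripper_force: 49.7
```

Back is shut (about 14.5 mm). I'll cross to the front.

>>> {"name": "arm_command", "arguments": {"deltas": "0 0 0 0; 0 0 0 0; 0 0 0 0; 0 0 0 0; 0 0 -1 0", "jaw": 0.35}}

```text
clock: 13.37
position: [480.9, -366.5, 98.3]
ee_rot: [0.815, 0.579, -0.0, -0.002]
ft_force: [0.2, 0.0, -0.1]
finger_gap: 58.0
gripper_force: 0.0
```

>>> {"name": "arm_command", "arguments": {"deltas": "0 0 -2 0; 0 0 -2 0; 0 -3 0 0; 0 -3 0 0; 0 -3 0 0"}}

```text
clock: 13.78
position: [396.2, -337.7, 141.1]
ee_rot: [0.815, 0.579, 0.0, 0.001]
ft_force: [-1.7, -0.8, 0.6]
finger_gap: 57.7
gripper_force: 0.0
```

>>> {"name": "arm_command", "arguments": {"deltas": "0 -2.5 0 0; 0 0 0 0; 0 0 0 0"}}

```text
clock: 14.03
position: [372.7, -329.8, 141.2]
ee_rot: [0.816, 0.579, 0.0, 0.001]
ft_force: [1.0, -0.2, -0.6]
finger_gap: 57.2
gripper_force: 0.0
```

```bash
sed -i 's/C=np.array.*;A/C=np.array([428.0,-347.9]);A/' h.py; python3 -c "
from h import *
go(side('front',3),88,A+90)
c=camera('side');cv2.imwrite('pics/c5.png',cv2.resize(c['color'][145:265,210:360],(750,600)))"
```

```text
t 14.03 pos [ 372.7 -329.8  141.2] xdir 70.71 gap 57.2 F [ 1.  -0.2 -0.6] pad 0.0
tool shift cm [ 0.14 -0.09  5.32] turn 0.11
```

View pics/c5.png

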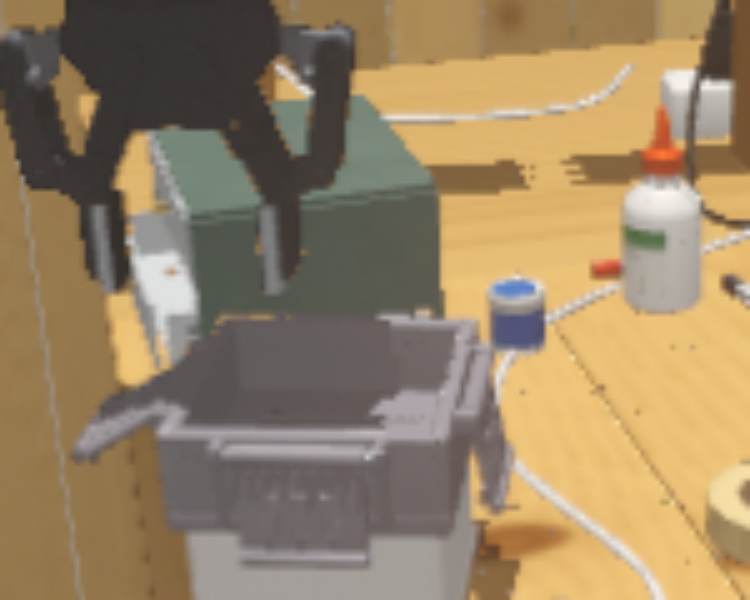

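The back clip (from about (485,350) to (500,505)) may not hang quite plumb, and the box moved a few mm. I'll check that numerically against projected clip angles.

Run:
```python
from h import *
c=camera("side")
f=lambda P:((proj(c,P)-[210,145])*5).round(0)
px=lambda x,y:(x/5+210-.4,y/5+145-.4)
Q=np.array([ray(c,px(*p),110)[:2] for p in[(157,430),(447,437),(478,320),(226,318)]])
print(Q.round(1),Q.mean(0));m=Q.mean(0)
e1=np.array([np.cos(np.radians(A)),np.sin(np.radians(A))]);e2=np.array([-e1[1],e1[0]])
print("m.e1,e2",m@e1,m@e2,[np.degrees(np.arctan2(*(Q[j]-Q[i])[::-1])).round(1) for i,j in((0,1),(3,2),(1,2),(0,3))])
for t in(0,.1,.2,.3):
    P=[]
    for s in(-25,25):
        for l in(0,46):
            for n in (-2.5,2.5):
                o=61+l*np.sin(t)+n*np.cos(t);z=104-l*np.cos(t)+n*np.sin(t)
                P.append([*(m+o*e1+s*e2),z])
    print(t,f(P).tolist())
g=cv2.cvtColor(c["color"],cv2.COLOR_BGR2HSV)
for y in (225,232,238,243,246): print(y,c["color"][y,296:318].tolist())
```

```text
[[ 350.9 -381.8]
 [ 454.3 -420.1]
 [ 490.1 -319.7]
 [ 387.9 -284.4]] [ 420.76489789 -351.51765963]
m.e1,e2 513.635489064036 -191.79767649276124 [np.float64(-20.3), np.float64(-19.1), np.float64(70.4), np.float64(69.2)]
0 [[465.0, 415.0], [478.0, 415.0], [469.0, 519.0], [482.0, 519.0], [478.0, 359.0], [491.0, 359.0], [482.0, 459.0], [494.0, 459.0]]
0.1 [[465.0, 415.0], [478.0, 414.0], [481.0, 519.0], [494.0, 518.0], [478.0, 360.0], [490.0, 359.0], [493.0, 459.0], [505.0, 458.0]]
0.2 [[465.0, 416.0], [478.0, 414.0], [493.0, 518.0], [505.0, 516.0], [479.0, 360.0], [490.0, 358.0], [504.0, 458.0], [516.0, 456.0]]
0.3 [[465.0, 416.0], [478.0, 413.0], [504.0, 516.0], [516.0, 513.0], [479.0, 361.0], [490.0, 358.0], [515.0, 456.0], [526.0, 453.0]]
225 [[170, 166, 174], [152, 149, 157], [167, 162, 171], [171, 165, 175], [165, 162, 170], [112, 112, 123], [131, 129, 139], [162, 159, 168], [164, 160, 169], [153, 150, 159], [119, 119, 129], [101, 102, 116], [104, 105, 118], [170, 183, 193], [137, 197, 234], [123, 198, 239], [124, 198, 239], [120, 196, 237], [119, 195, 237], [122, 197, 238], [125, 
[... 803 characters left out ...]
01, 103, 114], [98, 100, 111], [87, 90, 103], [89, 92, 105], [119, 124, 132], [133, 138, 146], [122, 184, 224], [109, 172, 213], [92, 114, 141], [97, 99, 113], [107, 108, 120], [120, 120, 132], [148, 146, 155], [117, 151, 182], [115, 187, 230], [117, 191, 235], [118, 192, 235], [121, 195, 237], [124, 198, 239], [148, 182, 208]]
246 [[101, 102, 112], [100, 102, 112], [100, 101, 112], [99, 99, 112], [88, 90, 104], [99, 103, 115], [130, 135, 143], [135, 140, 148], [128, 177, 211], [122, 193, 234], [110, 167, 205], [109, 151, 185], [105, 117, 136], [104, 106, 119], [115, 122, 139], [98, 134, 167], [95, 136, 169], [97, 137, 170], [116, 185, 228], [117, 191, 234], [117, 190, 234], [114, 188, 232]]
```

Wood shows between the lid and the plate, so the back clip is about 0.2 rad short of shut. I was gripping too high, too near the pin. I'll do the front one deeper, then redo the others.

>>> {"name": "arm_command", "arguments": {"deltas": "0.1 -0.4 1.4 0; 0 0 1.3 0; 0 0 1.2 0; 0 0 1.2 0; 0 0 0.8 0"}}

```text
clock: 14.55
position: [369.6, -327.3, 80.0]
ee_rot: [0.815, 0.579, -0.0, -0.0]
ft_force: [-2.5, 0.7, 9.1]
finger_gap: 58.2
gripper_force: 3.8
```

>>> {"name": "arm_command", "arguments": {"deltas": "0 0 0 0; 0 0 0 0; 0 0 0 0; 0 0 0 0; 0 0 0 0", "jaw": -0.45}}

```text
clock: 14.97
position: [369.7, -327.2, 80.6]
ee_rot: [0.815, 0.579, 0.0, -0.0]
ft_force: [1.6, -0.6, -4.4]
finger_gap: 23.6
gripper_force: 10.7
```

>>> {"name": "arm_command", "arguments": {"deltas": "0 0 0 0; 0 0 0 0; 0 0 0 0; 0 0 0 0; 0 0 0 0", "jaw": -1}}

```text
clock: 15.38
position: [369.5, -327.3, 81.1]
ee_rot: [0.815, 0.579, 0.0, -0.0]
ft_force: [0.9, -1.3, -4.1]
finger_gap: 14.4
gripper_force: 49.4
```

>>> {"name": "arm_command", "arguments": {"deltas": "0 0 0 0; 0 0 0 0; 0 0 0 0; 0 0 0 0", "grip_force": 58}}

```text
clock: 15.72
position: [369.5, -327.3, 81.2]
ee_rot: [0.815, 0.579, -0.0, -0.0]
ft_force: [0.9, -0.0, -5.5]
finger_gap: 14.2
gripper_force: 59.3
```

>>> {"name": "arm_command", "arguments": {"deltas": "0 0 0 0; 0 0 0 0; 0 0 0 0; 0 0 0 0; 0 0 -1.5 0", "jaw": 0.35}}

```text
clock: 16.13
position: [368.8, -326.2, 94.3]
ee_rot: [0.815, 0.579, 0.0, -0.002]
ft_force: [-0.1, 0.3, -0.9]
finger_gap: 57.8
gripper_force: 0.0
```

>>> {"name": "arm_command", "arguments": {"deltas": "0 0 -2.5 0; 0 0 -2 0; 0 3.5 0 0; 0 3.5 0 0; 0 3.5 0 0"}}

```text
clock: 16.55
position: [470.4, -363.0, 142.6]
ee_rot: [0.815, 0.579, 0.0, 0.001]
ft_force: [-0.1, -1.3, 1.0]
finger_gap: 57.6
gripper_force: 0.0
```

>>> {"name": "arm_command", "arguments": {"deltas": "0 1.1 0 0; 0 0 1.5 0; 0 0 1.5 0; 0 0 0 0; 0 0 0 0"}}

```text
clock: 16.97
position: [478.7, -365.1, 110.8]
ee_rot: [0.815, 0.579, -0.0, -0.001]
ft_force: [0.7, 0.3, 1.2]
finger_gap: 57.6
gripper_force: 0.0
```

```bash
sed -i 's/C=np.array.*;A/C=np.array([425.0,-347.0]);A/' h.py; python3 -c "
from h import *
go(side('back',1),80,A+90)
"
```

```text
t 16.97 pos [ 478.7 -365.1  110.8] xdir 70.78 gap 57.6 F [0.7 0.3 1.2] pad 0.0
tool shift cm [-0.08  0.03  3.08] turn 0.18
```

>>> {"name": "arm_command", "arguments": {"deltas": "0 0 1.2 0; 0 0 1.2 0; 0 0 0.7 0; 0 0 0 0; 0 0 0 0"}}

```text
clock: 17.38
position: [478.8, -365.2, 79.7]
ee_rot: [0.815, 0.579, -0.0, -0.001]
ft_force: [1.2, 0.1, 0.6]
finger_gap: 57.9
gripper_force: 0.0
```

>>> {"name": "arm_command", "arguments": {"deltas": "0 0 0 0; 0 0 0 0; 0 0 0 0; 0 0 0 0; 0 0 0 0", "jaw": -0.45}}

```text
clock: 17.8
position: [478.8, -365.7, 80.7]
ee_rot: [0.815, 0.579, -0.0, -0.0]
ft_force: [-4.3, 1.9, 3.3]
finger_gap: 23.6
gripper_force: 2.3
```

>>> {"name": "arm_command", "arguments": {"deltas": "0 0 0 0; 0 0 0 0; 0 0 0 0; 0 0 0 0; 0 0 0 0", "jaw": -1}}

```text
clock: 18.22
position: [478.1, -365.4, 80.9]
ee_rot: [0.815, 0.579, -0.001, -0.001]
ft_force: [-8.7, 3.6, 9.2]
finger_gap: 14.2
gripper_force: 56.5
```

>>> {"name": "arm_command", "arguments": {"deltas": "0 0 0 0; 0 0 0 0; 0 0 0 0; 0 0 0 0"}}

```text
clock: 18.55
position: [478.1, -365.5, 80.9]
ee_rot: [0.815, 0.579, -0.001, -0.001]
ft_force: [-9.0, 2.7, 9.8]
finger_gap: 14.2
gripper_force: 56.5
```

>>> {"name": "arm_command", "arguments": {"deltas": "0 0 0 0; 0 0 0 0; 0 0 0 0; 0 0 0 0; 0 0 -1.5 0", "jaw": 0.35}}

```text
clock: 18.97
position: [478.1, -364.3, 92.4]
ee_rot: [0.815, 0.579, -0.0, -0.002]
ft_force: [-0.6, 0.3, -0.5]
finger_gap: 57.7
gripper_force: 0.0
```

>>> {"name": "arm_command", "arguments": {"deltas": "0 0 -3 0; 0 0 -3 0; 0 0 0 0; 0 0 0 0"}}

```text
clock: 19.3
position: [480.2, -366.7, 157.5]
ee_rot: [0.815, 0.579, 0.0, 0.002]
ft_force: [-0.8, -0.9, -0.4]
finger_gap: 57.8
gripper_force: 0.0
```

```bash
cat > chk.py <<'E'
from h import *
c=camera("side");cv2.imwrite("pics/chk.png",c["color"])
go(side('right',1),80,A)
for y in (232,236,240,244,248,252):   # wood = b much below r
    w=(c["color"][y,290:325,2].astype(int)-c["color"][y,290:325,0]>60).astype(int);print(y,"".join(map(str,w)))
E
python3 chk.py
```

```text
t 19.35 pos [ 479.6 -365.9  155.7] xdir 70.79 gap 57.8 F [ 0.2  0.1 -0.2] pad 0.0
tool shift cm [-5.71 -5.8   7.56] turn 90.19
232 00000000000000000000011111111111111
236 00000000000000000000000111111111111
240 00000000000000000000001100001111111
244 00000000000000000000001111110000001
248 00000000000000000000111111111111100
252 00000000000000000000000000000000111
```

The clip now sits against the lid with no wood gap. I'll turn back and redo right and left at the deeper height.

>>> {"name": "arm_command", "arguments": {"deltas": "-2.9 -2.9 0 0; -2.9 -2.9 0 7; 0 0 0 7; 0 0 0 7; 0 0 0 7"}}

```text
clock: 19.77
position: [404.2, -401.1, 153.6]
ee_rot: [0.932, 0.361, -0.0, -0.001]
ft_force: [0.7, 0.5, -0.8]
finger_gap: 57.7
gripper_force: 0.0
```

>>> {"name": "arm_command", "arguments": {"deltas": "0 0 0 7; 0 0 0 7; 0 0 0 7; 0 0 0 7; 0 0 0 7"}}

```text
clock: 20.18
position: [404.9, -400.6, 153.5]
ee_rot: [0.998, 0.065, -0.001, -0.001]
ft_force: [-0.2, 0.4, -0.2]
finger_gap: 57.7
gripper_force: 0.0
```

>>> {"name": "arm_command", "arguments": {"deltas": "0 0 0 7; 0 0 0 7; 0 0 0 7; 0 0 0 6; 0 0 0 0"}}

```text
clock: 20.6
position: [404.9, -400.6, 153.6]
ee_rot: [0.986, -0.169, -0.001, -0.001]
ft_force: [-0.2, 0.3, -0.1]
finger_gap: 57.7
gripper_force: 0.0
```

```bash
python3 -c "
from h import *
go(side('right',1),80,A)
"
```

```text
t 20.6 pos [ 404.9 -400.6  153.6] xdir -19.49 gap 57.7 F [-0.2  0.3 -0.1] pad 0.0
tool shift cm [ 0.13 -0.01  7.36] turn -0.09
```

>>> {"name": "arm_command", "arguments": {"deltas": "0.1 0 2.4 0; 0 0 2 0; 0 0 1.5 0; 0 0 1.4 0; 0 0 0 0"}}

```text
clock: 21.02
position: [404.8, -399.4, 78.0]
ee_rot: [0.986, -0.165, -0.002, -0.002]
ft_force: [-1.0, 0.3, -0.9]
finger_gap: 57.8
gripper_force: 0.0
```

>>> {"name": "arm_command", "arguments": {"deltas": "0 0 0 0; 0 0 0 0; 0 0 0 0; 0 0 0 0; 0 0 0 0", "jaw": -0.45}}

```text
clock: 21.43
position: [406.5, -402.0, 83.1]
ee_rot: [0.986, -0.167, 0.0, 0.0]
ft_force: [-0.5, 0.6, -0.8]
finger_gap: 23.6
gripper_force: 0.0
```

>>> {"name": "arm_command", "arguments": {"deltas": "0 0 0 0; 0 0 0 0; 0 0 0 0; 0 0 0 0; 0 0 0 0", "jaw": -1}}

```text
clock: 21.85
position: [406.7, -401.7, 83.2]
ee_rot: [0.986, -0.167, 0.001, 0.0]
ft_force: [0.5, 2.9, 6.6]
finger_gap: 13.8
gripper_force: 56.5
```

>>> {"name": "arm_command", "arguments": {"deltas": "0 0 0 0; 0 0 0 0; 0 0 0 0; 0 0 0 0"}}

```text
clock: 22.18
position: [406.6, -401.7, 83.1]
ee_rot: [0.986, -0.167, 0.0, 0.0]
ft_force: [0.9, 3.3, 6.1]
finger_gap: 13.7
gripper_force: 56.5
```

>>> {"name": "arm_command", "arguments": {"deltas": "0 0 0 0; 0 0 0 0; 0 0 0 0; 0 0 0 0; 0 0 -1.5 0", "jaw": 0.35}}

```text
clock: 22.6
position: [405.2, -400.1, 94.5]
ee_rot: [0.986, -0.167, -0.002, -0.002]
ft_force: [-0.0, 0.7, -0.8]
finger_gap: 57.6
gripper_force: 0.0
```

>>> {"name": "arm_command", "arguments": {"deltas": "0 0 -2.5 0; 0 0 -2 0; 0 -3 0 0; 0 -3 0 0; 0 -3 0 0"}}

```text
clock: 23.02
position: [436.0, -316.2, 142.6]
ee_rot: [0.986, -0.168, 0.0, 0.0]
ft_force: [0.9, 1.5, 0.1]
finger_gap: 57.9
gripper_force: 0.0
```

>>> {"name": "arm_command", "arguments": {"deltas": "0 -2.5 0 0; 0 0 0 0; 0 0 0 0"}}

```text
clock: 23.27
position: [444.5, -292.2, 142.4]
ee_rot: [0.986, -0.166, 0.0, 0.0]
ft_force: [0.5, -1.3, 0.5]
finger_gap: 57.6
gripper_force: 0.0
```

```bash
python3 -c "
from h import *
go(side('left',1),80,A)
"
```

```text
t 23.27 pos [ 444.5 -292.2  142.4] xdir -19.1 gap 57.6 F [ 0.5 -1.3  0.5] pad 0.0
tool shift cm [-0.02  0.11  6.24] turn 0.3
```

>>> {"name": "arm_command", "arguments": {"deltas": "0 0.1 2 0.3; 0 0 1.5 0; 0 0 1.5 0; 0 0 1.2 0; 0 0 0 0"}}

```text
clock: 23.68
position: [442.3, -293.6, 77.5]
ee_rot: [0.985, -0.17, -0.002, -0.001]
ft_force: [0.3, -0.1, -1.2]
finger_gap: 57.6
gripper_force: 0.0
```

>>> {"name": "arm_command", "arguments": {"deltas": "0 0 0 0; 0 0 0 0; 0 0 0 0; 0 0 0 0; 0 0 0 0", "jaw": -0.45}}

```text
clock: 24.1
position: [444.1, -294.3, 81.0]
ee_rot: [0.986, -0.17, 0.0, 0.0]
ft_force: [0.4, -0.5, 0.8]
finger_gap: 22.9
gripper_force: 0.0
```

>>> {"name": "arm_command", "arguments": {"deltas": "0 0 0 0; 0 0 0 0; 0 0 0 0; 0 0 0 0; 0 0 0 0", "jaw": -1}}

```text
clock: 24.52
position: [444.2, -294.4, 81.2]
ee_rot: [0.986, -0.17, 0.001, 0.001]
ft_force: [-1.0, -0.4, 5.5]
finger_gap: 14.4
gripper_force: 58.2
```

>>> {"name": "arm_command", "arguments": {"deltas": "0 0 0 0; 0 0 0 0; 0 0 0 0; 0 0 0 0"}}

```text
clock: 24.85
position: [444.2, -294.5, 81.2]
ee_rot: [0.986, -0.17, 0.001, 0.001]
ft_force: [-1.4, -0.8, 4.6]
finger_gap: 14.1
gripper_force: 58.2
```

>>> {"name": "arm_command", "arguments": {"deltas": "0 0 0 0; 0 0 0 0; 0 0 0 0; 0 0 0 0; 0 0 -1.5 0", "jaw": 0.35}}

```text
clock: 25.27
position: [442.5, -292.5, 92.5]
ee_rot: [0.986, -0.17, -0.002, -0.001]
ft_force: [-0.1, 0.3, -0.5]
finger_gap: 57.8
gripper_force: 0.0
```

>>> {"name": "arm_command", "arguments": {"deltas": "0 0 -3 0; 0 0 -4 0; 0 0 -4 0; 0 0 0 0; 0 0 0 0"}}

```text
clock: 25.68
position: [444.8, -295.0, 208.0]
ee_rot: [0.986, -0.169, 0.002, 0.001]
ft_force: [0.7, 0.3, -1.1]
finger_gap: 57.9
gripper_force: 0.0
```

Run:
```python
from h import *
go((185,-560),240,A)
c=camera("side");cv2.imwrite("pics/s6.png",c["color"])
cv2.imwrite("pics/c6.png",cv2.resize(c["color"][195:270,230:325],(760,600),interpolation=cv2.INTER_CUBIC))
```

```text
t 25.68 pos [ 444.8 -295.   208. ] xdir -19.52 gap 57.9 F [ 0.7  0.3 -1.1] pad 0.0
tool shift cm [-15.62  33.66  -3.19] turn -0.12
```

View pics/c6.png

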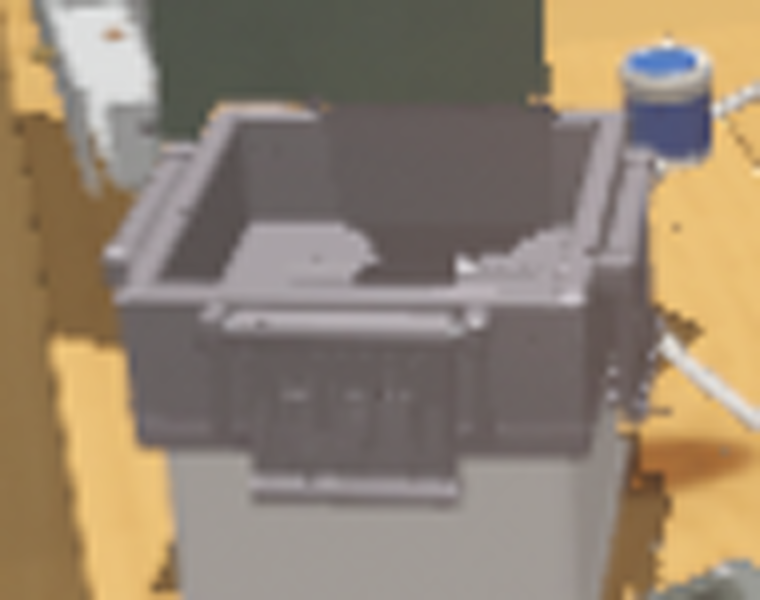

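The side view shows the back plate now plumb (x≈645 at top, 640 at bottom), the right plate flat, and no front plate sticking out. I'll retreat and check all four sides from the top numerically.

>>> {"name": "arm_command", "arguments": {"deltas": "-1.6 3.6 -0.3 0; -1.6 3.6 -0.3 0; -1.6 3.6 -0.3 0; -1.6 3.6 -0.3 0; -1.6 3.6 0 0"}}

```text
clock: 26.15
position: [306.6, -437.3, 216.0]
ee_rot: [0.986, -0.169, -0.0, -0.001]
ft_force: [1.1, -1.7, -0.1]
finger_gap: 57.4
gripper_force: 0.0
```

>>> {"name": "arm_command", "arguments": {"deltas": "-1.6 3.6 0 0; -1.6 3.6 0 0; -1.6 3.6 0 0; -1.6 3.6 0 0; 0 0 0 0"}}

```text
clock: 26.57
position: [194.7, -554.2, 214.2]
ee_rot: [0.985, -0.172, -0.001, -0.001]
ft_force: [-0.2, -0.5, -0.4]
finger_gap: 57.9
gripper_force: 0.0
```

Run:
```python
from h import *
c=camera("top");cv2.imwrite("pics/t7.png",c["color"])
# rectify plane z=104 into box axes, 1 mm/px, and print colour profile across each side through its middle
C0=np.array([425.0,-347.0])
def img(C,z,f):
    g=np.arange(-100,101.)
    X,Y=np.meshgrid(g,g);a=np.radians(A)
    P=np.stack([C[0]+X*np.cos(a)-Y*np.sin(a),C[1]+X*np.sin(a)+Y*np.cos(a),X*0+z],-1).reshape(-1,3)
    uv=proj(c,P).astype(np.float32).reshape(201,201,2)
    return cv2.remap(c["color"],uv[...,0],uv[...,1],cv2.INTER_LINEAR).astype(int)
for z in (106,60):
    I=img(C0,z,0);s=np.abs(I[...,2]-I[...,0])     # grey: small
    for n,rows in(("back",lambda k:s[85:116,100+k].mean()),("front",lambda k:s[85:116,100-k].mean()),("left",lambda k:s[100+k,85:116].mean()),("right",lambda k:s[100-k,85:116].mean()),
      ("backcorner",lambda k:s[55:65,100+k].mean()),("frontcorner",lambda k:s[55:65,100-k].mean()),("leftcorner",lambda k:s[100+k,55:65].mean()),("rightcorner",lambda k:s[100-k,55:65].mean())):
        e=[k for k in range(40,99) if rows(k)>50]
        print(z,n,e[0] if e else None)
p=ray(c,(240,195),30);print("jar",p)
a=cv2.imread("pics/top0.png").astype(int);d=np.abs(a-c["color"]).max(2)>60
n,l,st,_=cv2.connectedComponentsWithStats(d.astype(np.uint8));print([x.tolist() for x in st[1:] if x[4]>15])
```

```text
106 back 65
106 front 66
106 left 67
106 right 65
106 backcorner 56
106 frontcorner 56
106 leftcorner 58
106 rightcorner 56
60 back 70
60 front 66
60 left 69
60 right 70
60 backcorner 61
60 frontcorner 57
60 leftcorner 59
60 rightcorner 61
jar [ 550.4965947 -124.7117364   30.       ]
[[339, 200, 32, 26, 508], [287, 224, 30, 35, 587], [356, 250, 13, 33, 57], [371, 255, 24, 29, 455], [304, 260, 7, 11, 37], [311, 279, 31, 16, 330], [180, 289, 9, 3, 18], [152, 310, 8, 70, 285], [442, 377, 69, 23, 1058], [155, 382, 4, 14, 30], [516, 387, 35, 13, 225]]
```

All four sides stick out the same small amount beyond the rim (9–10 mm), the box is within a few mm of where it started, and nothing else moved.

```bash
python3 -c "
from cell import r
print(r.sign_off())"
```

```text
the job is handed in; nothing more can be done
None
```

I squeezed all four clips shut (58 N at most) and handed the job in at about 27 s; the box stands within about 5 mm of its start, nothing else moved, and the back clip was redone after its first squeeze fell short.

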